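# Check the shaker's clamp levers and flag the loose ones

### The job

Before the shaker runs, try its three black clamp levers one after another from left to right (as the robot sees them): with closed fingertips push the upright post steadily to the left, so that the lever turns clockwise; hold a push of about 8 N for half a second, never more than 18 N. A tight lever gives only a little and springs back, so leave it; a loose one (there are one or two) swings on: turn it until it stops. Slide the steel marker tab behind each loose lever fully out, away from the robot, leave the tabs of the tight ones in, and do not disturb the things standing around.

Things in the scene. Friction and masses are not known exactly. Their poses are not given: they have to be found in the camera images.
- shaker: White bench shaker fixed to the bench, flat aluminium top 100 mm above it. Origin on the bench straight below the middle lever's pivot; x points away from the robot's side, y left, z up; housing x -100 to +260 mm, y +-175 mm. On the top at x +121 to +249 mm lie three fixed sample plates 15 mm high.
- pivot_left (a point): Black left (+y) clamp lever, turning with it. Origin on its vertical pivot at the shaker's top face (shaker frame x 0, y +110 mm, z 100). Hub 28 mm diameter, 26 mm high; a bar 12 mm wide, 10 to 20 mm above the top face, runs along its own -x (to the robot's side at joint 0) to an upright post 65 mm from the pivot: 16 mm diameter, 10 to 42 mm above the top face.
- post_left (a point): Centre of the top of the left (+y) lever's upright post, 42 mm above the shaker's top face, 65 mm from the pivot.
- lever_left (a joint): Angle of the left (+y) lever, rad: starts at 0 to 0.03, grows clockwise seen from above (post swings to the shaker's +y), hard stop at 0.7. All have play up to about 0.07. A tight one then resists like a stiff spring, 3 to 6 N per mm at the post, so 8 N gives under 0.15 rad. A loose one turns on against about 0.1 N m (1.5 N at the post) to the stop at 0.7 and stays where left.
- peg_left (a point): Centre of the top of the steel marker tab of the left (+y) clamp: an upright round peg of 14 mm diameter and 30 mm height on a small slide, top 35 mm above the shaker's top face; in its start (in) position 70 mm beyond the lever's pivot (shaker frame: x +70 mm, y +110 mm).
- tab_left (a joint): Travel of the left (+y) marker tab, m: 0 = in (start), slides along the shaker's +x, away from the robot, to its stop at 0.030 = out; about 2 N of friction, stays where left.
- pivot_mid (a point): Black middle clamp lever, turning with it. Origin on its vertical pivot at the shaker's top face (shaker frame x 0, y 0 mm, z 100). Hub 28 mm diameter, 26 mm high; a bar 12 mm wide, 10 to 20 mm above the top face, runs along its own -x (to the robot's side at joint 0) to an upright post 65 mm from the pivot: 16 mm diameter, 10 to 42 mm above the top face.
- post_mid (a point): Centre of the top of the middle lever's upright post, 42 mm above the shaker's top face, 65 mm from the pivot.
- lever_mid (a joint): Angle of the middle lever, rad: starts at 0 to 0.03, grows clockwise seen from above (post swings to the shaker's +y), hard stop at 0.7. All have play up to about 0.07. A tight one then resists like a stiff spring, 3 to 6 N per mm at the post, so 8 N gives under 0.15 rad. A loose one turns on against about 0.1 N m (1.5 N at the post) to the stop at 0.7 and stays where left.
- peg_mid (a point): Centre of the top of the steel marker tab of the middle clamp: an upright round peg of 14 mm diameter and 30 mm height on a small slide, top 35 mm above the shaker's top face; in its start (in) position 70 mm beyond the lever's pivot (shaker frame: x +70 mm, y 0 mm).
- tab_mid (a joint): Travel of the middle marker tab, m: 0 = in (start), slides along the shaker's +x, away from the robot, to its stop at 0.030 = out; about 2 N of friction, stays where left.
- pivot_right (a point): Black right (-y) clamp lever, turning with it. Origin on its vertical pivot at the shaker's top face (shaker frame x 0, y -110 mm, z 100). Hub 28 mm diameter, 26 mm high; a bar 12 mm wide, 10 to 20 mm above the top face, runs along its own -x (to the robot's side at joint 0) to an upright post 65 mm from the pivot: 16 mm diameter, 10 to 42 mm above the top face.
- post_right (a point): Centre of the top of the right (-y) lever's upright post, 42 mm above the shaker's top face, 65 mm from the pivot.
- lever_right (a joint): Angle of the right (-y) lever, rad: starts at 0 to 0.03, grows clockwise seen from above (post swings to the shaker's +y), hard stop at 0.7. All have play up to about 0.07. A tight one then resists like a stiff spring, 3 to 6 N per mm at the post, so 8 N gives under 0.15 rad. A loose one turns on against about 0.1 N m (1.5 N at the post) to the stop at 0.7 and stays where left.
- peg_right (a point): Centre of the top of the steel marker tab of the right (-y) clamp: an upright round peg of 14 mm diameter and 30 mm height on a small slide, top 35 mm above the shaker's top face; in its start (in) position 70 mm beyond the lever's pivot (shaker frame: x +70 mm, y -110 mm).
- tab_right (a joint): Travel of the right (-y) marker tab, m: 0 = in (start), slides along the shaker's +x, away from the robot, to its stop at 0.030 = out; about 2 N of friction, stays where left.
- bottle: Bystander: glass reagent bottle, 70 mm diameter, 150 mm high, origin at the centre of its underside.
- tube_rack: Bystander: blue tube rack, 100 x 75 mm, 84 mm high with its tubes, origin at the centre of its underside.
- tip_box: Bystander: grey pipette tip box, 120 x 85 x 60 mm, origin at the centre of its underside.
- beaker: Bystander: glass beaker, 70 mm diameter, 80 mm high, origin at the centre of its underside.

How it is judged:
By the outcome, as a careful person would: the job done as asked, in the order asked, and still so for the second after the job is handed in, with the robot touching nothing.
It also fails if it takes over 70 s, if anything falls off the work surface, if the arm or the gripper's body presses on something with over 40 N, if the wrist force passes 120 N, or if a joint passes its speed limit or range.

### The arm

A 7-joint arm with a two-finger parallel gripper is mounted at the origin on the work surface. World frame = base frame: x ahead of the robot, y to its left, z up, the work surface at z = 0. Lengths are in m, angles in rad, forces in N, time in s.
With the tool pointing down it reaches from about 0.425 to 0.925 m from the base axis. Payload 6.8 kg.
Tool frame: the origin (TCP) lies midway between the tips of the shut fingers; the grasp point (between the pads) lies 19 mm behind it; z points along the fingers, x is the direction in which the jaws open and shut, and the axes are right-handed (so a half turn about z gives the same grasp; the last joint's range is limited). The gripper opens to 85 mm and grips with 20 to 120 N. Pads are 22 mm wide; open, the fingers measure 114 mm over their backs; the gripper's body (76 mm by 85 mm) begins 54 mm behind the grasp point. The pads swing forward as they close: fully open they stand 13 mm farther back than shut.
Start: joints at [-1.338, 0.477, 0.022, 1.555, -0.011, 1.109, -0.083], TCP at [0.226, 0.636, 0.231] pointing down, gripper open.
Joint ranges: [-2.96, 2.96], [-0.34, 2.1], [-1.41, 1.46], [0.24, 2.44], [-1.37, 4.51], [0.17, 1.92], [-2.96, 2.96]. Speed limits (rad/s): [2.39, 2.39, 3.14, 3.14, 3.14, 3.14, 3.14].

### API

Orientations are given as a unit quaternion [w, x, y, z].
In Python, from station import bot gives the robot as it stands.
- The arm moves only by the tool step_arm, never from a script. Its argument "increments" is a list of rows, each a list of 7 numbers: the shift along the tool's x, y, z in cm, then the turn, a rotation vector about the tool's x, y, z in degrees, then the closure, from 0 (fully open) to 1 (shut). A call has 1 to 20 rows; each row shifts and turns the commanded pose from where the row before left it, along the tool's axes as they then stand; what a row does not reach is not made up. A row lasts 1/10 s, in which the tool goes at most 50 mm and 8.59 degrees, less where a joint would pass 70% of its speed; a pose out of reach is approached as far as the arm can. A call is refused whole if a number of a shift passes 5 or a number of a turn 8.59, either way. A call with a gripper value outside its range is refused whole. The fingers move at their own pace and stop on an object; "squeeze" is the grip in N (left out, the last holds). Time passes only in rows, so rows that do not move let the fingers close. It gives the time, the measured TCP pose, the force and the opening at its end, in the units of the state.
- bot.get_obs(): the state, without advancing time (a new reading comes with each control period).
- bot.read_camera(name): name is "scene" or "top" or "wrist"; returns a dict with "pixels" (420x560x3 uint8, red, green, blue), "vertical_fov" (degrees; the focal length in pixels is half the picture's height over the tangent of half this angle, whatever the lens; pixels are square), "cx", "cy" (the principal point, pixels), "camera_from_world" (4x4, takes a point from world to camera coordinates). Camera axes: x right, y down, z forward; pixel columns grow to the right and rows downward; lengths in m; the calibration is good to about 2 mm. A picture is of the moment at which its call begins. There is no depth.
- bot.hand_in(): hands the job in, once; it reports no verdict.
Trained networks look in a picture, given as the dict that the camera call returned (one of the last four; its "shot" number tells which), for a name from the list of things; names that differ only in an ending like _2 or _b are one class to them, and where a whole thing is asked for, a point or a joint stands for the part that bears it (a point fixed in the world has none). Each returns a list of dicts, best first, with "score" (0 to 1); they miss things now and then, are a little off and sometimes report something else, mostly with a low value. They report only what shows in the picture. A call takes as long as a camera call.
- bot.find_in(picture, query): "point" ([column, row] in pixels, amid what is visible of it).
- bot.cut_out(picture, query): "pixels" (420x560 bool, what is visible of it) and "point" ([column, row] in pixels, amid what is visible of it).
- bot.pinpoint(picture, query): "point" ([column, row] in pixels: a listed point, or the origin of a listed thing).
The state is a dict: "t": time; "q": joint angles; "joint_vel": joint speeds; "joint_torque": joint torques, N m; "eef_pos": TCP position; "tool_rot": TCP orientation; "contact_force": force on the tool from outside, world axes, zero at the start; "torque": the same for the moment, N m; "gripper_width": opening from 0.0 (shut) to 1.0 (fully open).
Only numpy, scipy, OpenCV 4.12 (cv2) and the standard library are available. Lean on these libraries where they do the work, as an engineer would, in place of code of your own. Each camera call takes 0.05 s, during which the arm holds its last target.

## Working session

There is one attempt and no reset: what is moved stays moved. The work goes in short steps, Python scripts to look and compute and a tool call to move; the robot and the scene stay as the last step left them, time stands still between calls to the robot, and variables do not carry over. Pictures are saved under pics/ and viewed, and the job is handed in when it is done.

Besides the shell and the picture viewer there is one more tool, called after ">>>" as name(argument=value, ...), one argument or row to a line, values as JSON. step_arm: Moves the arm, as the interface text tells. Its arguments: {"type":"object","properties":{"increments":{"type":"array"},"squeeze":{"type":"number"}},"required":["increments"]}

```bash
mkdir -p pics; ls
cat > h.py <<'E'
import numpy as np,cv2
from station import bot
def snap(n,f):
    p=bot.read_camera(n); cv2.imwrite('pics/'+f,np.ascontiguousarray(p['pixels'][:,:,::-1])); return p
def ray(p,uv):
    f=210/np.tan(np.radians(p['vertical_fov'])/2); T=np.array(p['camera_from_world'])
    d=np.array([(uv[0]-p['cx'])/f,(uv[1]-p['cy'])/f,1]); R=T[:3,:3]; return -R.T@T[:3,3], R.T@d
def atz(p,uv,z):
    c,d=ray(p,uv); return c+d*(z-c[2])/d[2]
def proj(p,X):
    f=210/np.tan(np.radians(p['vertical_fov'])/2); T=np.array(p['camera_from_world'])
    x=T[:3,:3]@np.array(X)+T[:3,3]; return [f*x[0]/x[2]+p['cx'],f*x[1]/x[2]+p['cy']]
E
python3 - <<'E'
from h import *
np.set_printoptions(precision=4,suppress=True)
o=bot.get_obs(); print(o)
Z=dict(pivot=.1,post=.142,peg=.135)
for n in ['top','scene']:
    p=snap(n,n+'0.png'); c,_=ray(p,(280,210)); print(n,c,p['vertical_fov'])
    for k in Z:
        for s in ['left','mid','right']:
            r=bot.pinpoint(p,k+'_'+s)
            for a in r[:2]: print(k,s,round(a['score'],2),np.array(a['point']),atz(p,a['point'],Z[k]))
    for k in ['bottle','tube_rack','tip_box','beaker','shaker']:
        for a in bot.pinpoint(p,k)[:1]: print(k,round(a['score'],2),np.array(a['point']),atz(p,a['point'],0))
E
```

```text
pics
{'t': 0.0, 'q': array([-1.3381,  0.4778,  0.0224,  1.5564, -0.0115,  1.1093, -0.0831]), 'joint_vel': array([ 0.0014,  0.0012, -0.0012,  0.0006,  0.0011, -0.0012, -0.0009]), 'joint_torque': array([ -0.0002, -59.6436,   1.6079, -28.1207,   0.0125,   0.0089,
         0.    ]), 'eef_pos': array([0.2254, 0.6356, 0.2303]), 'tool_rot': array([ 0.0006,  0.8168,  0.5769, -0.0007]), 'contact_force': array([0.1292, 0.3515, 0.0376]), 'torque': array([-0.0234,  0.0106,  0.012 ]), 'gripper_width': 0.9994902369561771}
top [ 0.4322 -0.0159  1.1751] 54.81781419460724
pivot left 0.67 [217.3 219.5] [0.5144 0.1432 0.1   ]
pivot left 0.63 [259.6 213.5] [0.5319 0.0309 0.1   ]
pivot mid 0.6 [306.2 238.7] [ 0.4665 -0.0937  0.1   ]
pivot mid 0.54 [257.3 213.5] [0.5318 0.037  0.1   ]
pivot right 0.46 [303.6 212.8] [ 0.5353 -0.0864  0.1   ]
post left 0.79 [219.3 243.3] [0.4506 0.1301 0.142 ]
post mid 0.62 [261.6 238.3] [0.4647 0.0228 0.142 ]
post mid 0.3 [302.3 213.8] [ 0.5287 -0.0803  0.142 ]
post right 0.77 [305.1 237.1] [ 0.4692 -0.0879  0.142 ]
peg left 0.38 [218.5 191.8] [0.5838 0.137  0.135 ]
peg mi
[... 439 characters left out ...]
0.1296 0.1   ]
pivot mid 0.72 [281.2 206. ] [0.5168 0.0185 0.1   ]
pivot right 0.66 [245.5 213.7] [ 0.5354 -0.0695  0.1   ]
pivot right 0.39 [412.6 214.2] [0.5627 0.332  0.1   ]
post left 0.57 [328.7 172.4] [0.4512 0.1407 0.142 ]
post mid 0.29 [240.  225.6] [ 0.603  -0.0812  0.142 ]
post right 0.56 [237.2 182.4] [ 0.4701 -0.0861  0.142 ]
peg left 0.49 [336.2 218. ] [0.5897 0.1394 0.135 ]
peg mid 0.4 [287.5 221.5] [0.5927 0.0271 0.135 ]
peg right 0.44 [244.  226.2] [ 0.5999 -0.0725  0.135 ]
bottle 0.88 [411.  213.8] [0.4835 0.3722 0.    ]
tube_rack 0.76 [131.6 223.3] [ 0.4681 -0.3776  0.    ]
tip_box 0.68 [107.5 277.2] [ 0.6321 -0.4138  0.    ]
beaker 0.88 [436.5 253.4] [0.6135 0.4037 0.    ]
```

Run:
```python
import cv2
a=cv2.imread('pics/top0.png')[130:300,90:470]
b=cv2.imread('pics/scene0.png')[120:320,60:480]
cv2.imwrite('pics/a.png',cv2.resize(a,None,fx=2.1,fy=2.1,interpolation=3));cv2.imwrite('pics/b.png',cv2.resize(b,None,fx=1.9,fy=1.9,interpolation=3))
```

```text
(no output)
```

View pics/a.png

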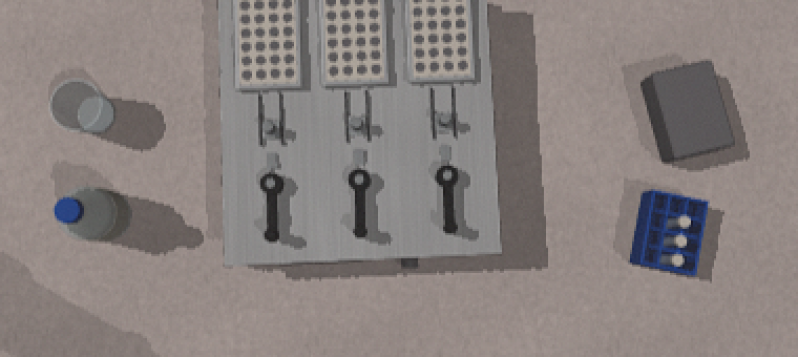

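View pics/b.png

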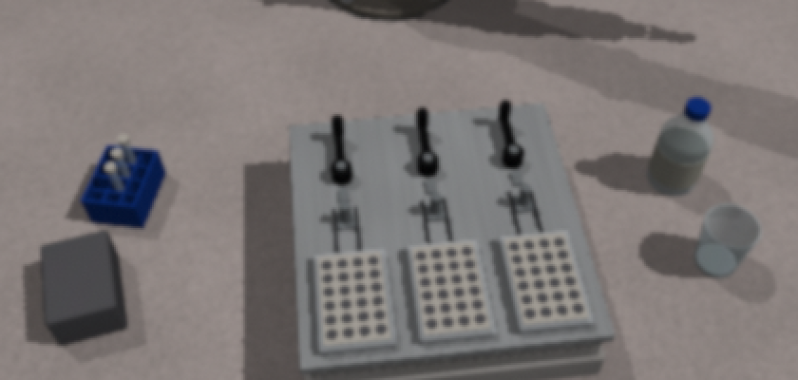

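The top view shows the shaker with its levers at crop columns 271, 359 and 447. The detections agree, apart from some mid/right mix-ups. I'll fit the shaker pose from both cameras.

```bash
cat > fit.py <<'E'
from h import *
from scipy.optimize import least_squares
L={}
for s,y in [('left',.11),('mid',0),('right',-.11)]:
    L['pivot_'+s]=(0,y,.1);L['post_'+s]=(-.065,y+.001,.142);L['peg_'+s]=(.07,y,.135)
obs=[]
for n in ['top','scene']*2:
    p=bot.read_camera(n)
    for k in L:
        r=bot.pinpoint(p,k)
        if r: obs.append((p,k,r[0]['point']))
tp=[o[0] for o in obs if 1][0]
for c,X in [((224/2.1+90,265/2.1+130),(-.1,.175,.1)),((500/2.1+90,253/2.1+130),(-.1,-.175,.1))]: obs.append((tp,X,c))
def W(v,X):
    c,s=np.cos(v[2]),np.sin(v[2]); return np.array([v[0]+c*X[0]-s*X[1],v[1]+s*X[0]+c*X[1],X[2]])
def res(v):
    return np.concatenate([np.array(proj(p,W(v,L[k] if isinstance(k,str) else k)))-u for p,k,u in obs])
r=least_squares(res,[.528,.03,.08],loss='soft_l1',f_scale=1.)
print(r.x,np.degrees(r.x[2]))
for (p,k,u),e in zip(obs,res(r.x).reshape(-1,2)): print(k,np.array(u).round(1),e.round(1))
for k in L: print(k,W(r.x,L[k]).round(4))
E
python3 fit.py
```

```text
[0.52698585 0.02822821 0.04782464] 2.740150301059958
pivot_left [216.8 216.5] [2.5 0.3]
post_left [216.6 244.2] [ 0.5 -3.4]
peg_left [218.  188.2] [-1.1  0.6]
pivot_mid [257.5 215.4] [ 3.1 -0. ]
post_mid [258.7 239.1] [1.6 0.2]
peg_mid [259.4 188.1] [-0.2 -0.8]
pivot_right [219.6 244.1] [ 82.2 -30.2]
post_right [303.5 238. ] [-0.  -0.2]
peg_right [301.7 186.8] [-0.2 -0.9]
pivot_left [329.9 202.6] [0.1 2.5]
post_left [327.7 172.6] [-0.6  1.5]
peg_left [335.1 221. ] [ 2.1 -2.4]
pivot_mid [284.3 208.2] [1.2 0.8]
post_mid [279.2 175.6] [3.7 2.2]
peg_mid [289.6 219.3] [0.  3.5]
pivot_right [131.3 220. ] [109.2  -7.1]
post_right [237.  183.5] [ 1.1 -2. ]
peg_right [238.8 227.4] [ 2.7 -0.3]
pivot_left [135.8 180.6] [83.5 36.2]
peg_left [215.2 188.7] [1.7 0.1]
pivot_mid [260.1 215.8] [ 0.5 -0.4]
post_mid [260.1 239.8] [ 0.2 -0.5]
peg_mid [258.4 184.4] [0.8 2.9]
pivot_right [305.1 214. ] [-3.3 -0.1]
post_right [305.7 238.7] [-2.2 -0.9]
peg_right [299.1 182.4] [2.4 3.5]
pivot_left [327.  206.9] [ 3.  -1.8]
post_left [335.6 219.9] [ -8.5 -45.8]
peg_left [337.5 219.8] [-0.3 -1.2]
pivot_mid [435.  254.6] [-149.5  -45.6]
post_mid [283.3 176.5] [-0.4  1.3]
peg_mid [289.8 221.4] [-0.2  1.4]
pivot_right [242.6 214.3] [-2.1 -1.4]
post_right [236.9 182.8] [ 1.2 -1.3]
peg_right [240.4 226.6] [1.1 0.5]
(-0.1, 0.175, 0.1) [196.7 256.2] [-1.3 -0.8]
(-0.1, -0.175, 0.1) [328.1 250.5] [-0.1  0.3]
pivot_left [0.5217 0.1381 0.1   ]
post_left [0.4568 0.136  0.142 ]
peg_left [0.5916 0.1414 0.135 ]
pivot_mid [0.527  0.0282 0.1   ]
post_mid [0.462  0.0261 0.142 ]
peg_mid [0.5969 0.0316 0.135 ]
pivot_right [ 0.5322 -0.0816  0.1   ]
post_right [ 0.4673 -0.0838  0.142 ]
peg_right [ 0.6022 -0.0783  0.135 ]
```

```bash
cat > plan.py <<'E'
from h import *
from scipy.spatial.transform import Rotation as R
def plan(pos,yawdeg,n,clo=1,o=None):
    """rows to go from measured pose to pos, tool down with tool x at yawdeg; straight line"""
    o=o or bot.get_obs(); q=o['tool_rot']; r=R.from_quat([q[1],q[2],q[3],q[0]]); x=np.array(o['eef_pos'])
    c,s=np.cos(np.radians(yawdeg)),np.sin(np.radians(yawdeg))
    rt=R.from_matrix(np.array([[c,s,0],[s,-c,0],[0,0,-1]]).T)
    w=(r.inv()*rt).as_rotvec(degrees=True)/n; d=(np.array(pos)-x)/n
    rows=[]
    for i in range(n):
        t=r.inv().apply(d)*100
        rows.append([round(v,2) for v in list(t)+list(w)]+[clo]); r=r*R.from_rotvec(w,degrees=True)
    return rows
def show(rows): print('['+',\n'.join(str([float(v) for v in a]) for a in rows)+']')
E
python3 -c "
from plan import *
show(plan([.459,.096,.2],2.7,16))"
```

```text
[[-2.69, 2.5, 0.2, -0.0, 0.0, 4.24, 1.0],
[-2.5, 2.7, 0.2, -0.0, 0.0, 4.24, 1.0],
[-2.3, 2.87, 0.2, -0.0, 0.0, 4.24, 1.0],
[-2.08, 3.03, 0.2, -0.0, 0.0, 4.24, 1.0],
[-1.85, 3.18, 0.2, -0.0, 0.0, 4.24, 1.0],
[-1.61, 3.31, 0.2, -0.0, 0.0, 4.24, 1.0],
[-1.36, 3.42, 0.2, -0.0, 0.0, 4.24, 1.0],
[-1.1, 3.51, 0.2, -0.0, 0.0, 4.24, 1.0],
[-0.84, 3.58, 0.2, -0.0, 0.0, 4.24, 1.0],
[-0.57, 3.63, 0.2, -0.0, 0.0, 4.24, 1.0],
[-0.3, 3.67, 0.2, -0.0, 0.0, 4.24, 1.0],
[-0.03, 3.68, 0.2, -0.0, 0.0, 4.24, 1.0],
[0.24, 3.67, 0.2, -0.0, 0.0, 4.24, 1.0],
[0.51, 3.64, 0.2, -0.0, 0.0, 4.24, 1.0],
[0.78, 3.59, 0.2, -0.0, 0.0, 4.24, 1.0],
[1.04, 3.53, 0.2, -0.0, 0.0, 4.24, 1.0]]
```

>>> step_arm(
  increments=[
    [-2.7, 2.5, 0.2, 0, 0, 4.2, 1],
    [-2.5, 2.7, 0.2, 0, 0, 4.2, 1],
    [-2.3, 2.9, 0.2, 0, 0, 4.2, 1],
    [-2.1, 3.0, 0.2, 0, 0, 4.2, 1],
    [-1.9, 3.2, 0.2, 0, 0, 4.2, 1],
    [-1.6, 3.3, 0.2, 0, 0, 4.2, 1],
    [-1.4, 3.4, 0.2, 0, 0, 4.2, 1],
    [-1.1, 3.5, 0.2, 0, 0, 4.2, 1],
    [-0.8, 3.6, 0.2, 0, 0, 4.2, 1],
    [-0.6, 3.6, 0.2, 0, 0, 4.2, 1],
    [-0.3, 3.7, 0.2, 0, 0, 4.2, 1],
    [0, 3.7, 0.2, 0, 0, 4.2, 1],
    [0.2, 3.7, 0.2, 0, 0, 4.2, 1],
    [0.5, 3.6, 0.2, 0, 0, 4.2, 1],
    [0.8, 3.6, 0.2, 0, 0, 4.2, 1],
    [1.0, 3.5, 0.2, 0, 0, 4.2, 1],
    [0, 0, 0, 0, 0, 0, 1],
    [0, 0, 0, 0, 0, 0, 1],
  ],
  squeeze=80,
)

```text
t: 5.3
eef_pos: [0.4609, 0.096, 0.1994]
tool_rot: [-0.0, 1.0, 0.028, 0.0]
contact_force: [-0.2, 0.7, -0.5]
gripper_width: 0.002
```

Run:
```python
from plan import *
o=bot.get_obs();print(o['q'],o['contact_force'])
p=snap('wrist','w1.png');c,_=ray(p,(280,210));print(c)
for k,z in [('post_left',.142),('pivot_left',.1),('peg_left',.135),('post_mid',.142)]:
    for a in bot.pinpoint(p,k)[:2]: print(k,a['score'],a['point'],atz(p,a['point'],z))
show(plan([.459,.096,.127],2.7,3))
```

```text
[-0.76541003  0.18336769  0.48523252  2.08819388 -0.10961366  0.89354511
 -0.16261671] [-0.15315779  0.6626565  -0.49765808]
[0.45641573 0.17212886 0.34209526]
post_left 0.84 [269.9, 169.3] [0.45476548 0.13327965 0.142     ]
post_left 0.29 [351.4, 288.4] [0.51521163 0.05313472 0.142     ]
pivot_left 0.74 [358.7, 155.1] [0.51912894 0.13931616 0.1       ]
peg_left 0.75 [486.3, 171.3] [0.5927821  0.13830423 0.135     ]
[[-0.05, 0.05, 2.41, -0.01, 0.0, 0.24, 1.0],
[-0.05, 0.05, 2.41, -0.01, 0.0, 0.24, 1.0],
[-0.05, 0.05, 2.41, -0.01, 0.0, 0.24, 1.0]]
```

View pics/w1.png

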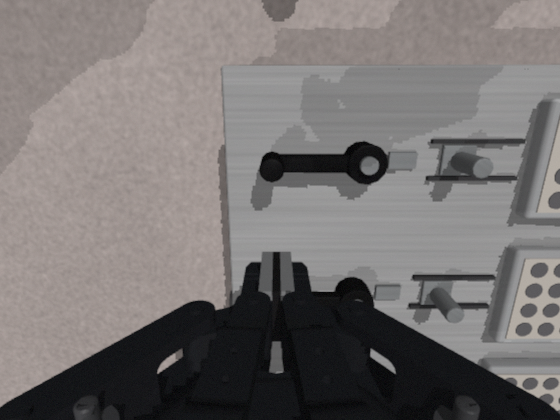

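Wrist view: left post at (271,166), its hub at (368,162), and the fingertips in line at column 278. I'll descend and close in.

>>> step_arm(
  increments=[
    [-0.1, 0, 2.4, 0, 0, 0.2, 1],
    [-0.1, 0, 2.4, 0, 0, 0.2, 1],
    [-0.1, 0, 2.4, 0, 0, 0.2, 1],
    [0, 0, 0, 0, 0, 0, 1],
    [0, -0.6, 0, 0, 0, 0, 1],
    [0, -0.6, 0, 0, 0, 0, 1],
    [0, 0, 0, 0, 0, 0, 1],
    [0, 0, 0, 0, 0, 0, 1],
  ],
)

```text
t: 6.35
eef_pos: [0.4577, 0.1089, 0.1281]
tool_rot: [-0.0, 1.0, 0.024, 0.001]
contact_force: [0.2, -0.1, 0.3]
gripper_width: -0.006
```

>>> step_arm(
  increments=[
    [0, -0.15, 0, 0, 0, 0, 1],
    [0, -0.15, 0, 0, 0, 0, 1],
    [0, 0, 0, 0, 0, 0, 1],
  ],
)

```text
t: 6.65
eef_pos: [0.4571, 0.1115, 0.1274]
tool_rot: [-0.0, 1.0, 0.023, 0.0]
contact_force: [-0.5, -0.0, 0.3]
gripper_width: -0.004
```

>>> step_arm(
  increments=[
    [0, -0.2, 0, 0, 0, 0, 1],
    [0, 0, 0, 0, 0, 0, 1],
  ],
)

```text
t: 6.85
eef_pos: [0.4569, 0.1135, 0.1273]
tool_rot: [-0.0, 1.0, 0.023, -0.0]
contact_force: [1.0, 0.8, -0.7]
gripper_width: -0.003
```

>>> step_arm(
  increments=[
    [0, -0.2, 0, 0, 0, 0, 1],
    [0, 0, 0, 0, 0, 0, 1],
  ],
)

```text
t: 7.05
eef_pos: [0.4567, 0.1152, 0.1272]
tool_rot: [0.0, 1.0, 0.023, -0.0]
contact_force: [-0.3, -0.6, 0.7]
gripper_width: 0.0
```

>>> step_arm(
  increments=[
    [0, -0.2, 0, 0, 0, 0, 1],
    [0, 0, 0, 0, 0, 0, 1],
  ],
)

```text
t: 7.25
eef_pos: [0.4565, 0.1173, 0.1272]
tool_rot: [0.0, 1.0, 0.023, -0.0]
contact_force: [-0.2, 0.2, 1.1]
gripper_width: -0.001
```

>>> step_arm(
  increments=[
    [0, -0.1, 0, 0, 0, 0, 1],
    [0, 0, 0, 0, 0, 0, 1],
  ],
)

```text
t: 7.45
eef_pos: [0.4565, 0.1183, 0.1272]
tool_rot: [0.0, 1.0, 0.023, -0.0]
contact_force: [-1.1, -1.5, 0.7]
gripper_width: 0.001
```

>>> step_arm(
  increments=[
    [0, -0.1, 0, 0, 0, 0, 1],
    [0, 0, 0, 0, 0, 0, 1],
  ],
)

```text
t: 7.65
eef_pos: [0.4565, 0.1194, 0.1272]
tool_rot: [0.0, 1.0, 0.023, -0.0]
contact_force: [-0.8, -1.0, -0.3]
gripper_width: -0.0
```

>>> step_arm(
  increments=[
    [0, -0.1, 0, 0, 0, 0, 1],
    [0, 0, 0, 0, 0, 0, 1],
  ],
)

```text
t: 7.85
eef_pos: [0.4566, 0.1204, 0.1273]
tool_rot: [-0.0, 1.0, 0.023, -0.0]
contact_force: [-0.7, -1.4, 0.4]
gripper_width: -0.004
```

>>> step_arm(
  increments=[
    [0, -0.1, 0, 0, 0, 0, 1],
    [0, 0, 0, 0, 0, 0, 1],
  ],
)

```text
t: 8.05
eef_pos: [0.4566, 0.1214, 0.1273]
tool_rot: [-0.0, 1.0, 0.023, 0.0]
contact_force: [-0.9, -1.4, 0.1]
gripper_width: -0.004
```

>>> step_arm(
  increments=[
    [0, -0.1, 0, 0, 0, 0, 1],
    [0, 0, 0, 0, 0, 0, 1],
  ],
)

```text
t: 8.25
eef_pos: [0.4566, 0.1225, 0.1273]
tool_rot: [-0.0, 1.0, 0.023, 0.0]
contact_force: [-0.7, -1.3, -1.1]
gripper_width: -0.0
```

>>> step_arm(
  increments=[
    [0, -0.1, 0, 0, 0, 0, 1],
    [0, 0, 0, 0, 0, 0, 1],
  ],
)

```text
t: 8.45
eef_pos: [0.4566, 0.1234, 0.1273]
tool_rot: [-0.0, 1.0, 0.023, 0.0]
contact_force: [-0.8, -0.5, 0.0]
gripper_width: 0.001
```

>>> step_arm(
  increments=[
    [0, -0.1, 0, 0, 0, 0, 1],
    [0, 0, 0, 0, 0, 0, 1],
  ],
)

```text
t: 8.65
eef_pos: [0.4565, 0.1244, 0.1273]
tool_rot: [-0.0, 1.0, 0.023, 0.0]
contact_force: [-0.2, -1.4, -0.3]
gripper_width: 0.003
```

>>> step_arm(
  increments=[
    [0, -0.1, 0, 0, 0, 0, 1],
    [0, 0, 0, 0, 0, 0, 1],
  ],
)

```text
t: 8.85
eef_pos: [0.4565, 0.1254, 0.1273]
tool_rot: [-0.0, 1.0, 0.023, 0.0]
contact_force: [0.2, -0.8, -0.1]
gripper_width: -0.0
```

>>> step_arm(
  increments=[
    [0, -0.15, 0, 0, 0, 0, 1],
    [0, -0.15, 0, 0, 0, 0, 1],
    [0, 0, 0, 0, 0, 0, 1],
  ],
)

```text
t: 9.15
eef_pos: [0.4565, 0.1286, 0.1274]
tool_rot: [-0.0, 1.0, 0.023, 0.0]
contact_force: [0.6, -1.3, 0.1]
gripper_width: 0.005
```

Run:
```python
from h import *
p=snap('wrist','w2.png')
```

```text
(no output)
```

View pics/w2.png

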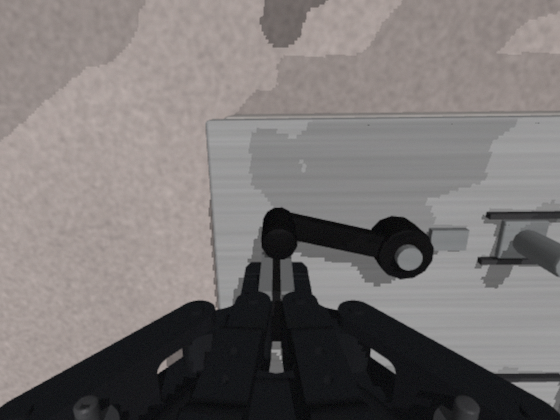

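The lever is clearly turning: the bar is tilted, with the post at (279,238) and the hub at (400,250), against about 1.3 N. The left one is loose, so I'll follow its arc to the stop.

>>> step_arm(
  increments=[
    [0.05, -0.2, 0, 0, 0, 0, 1],
    [0.05, -0.2, 0, 0, 0, 0, 1],
    [0.05, -0.2, 0, 0, 0, 0, 1],
    [0.1, -0.2, 0, 0, 0, 0, 1],
    [0.1, -0.2, 0, 0, 0, 0, 1],
    [0.1, -0.2, 0, 0, 0, 0, 1],
    [0, 0, 0, 0, 0, 0, 1],
  ],
)

```text
t: 9.9
eef_pos: [0.4604, 0.141, 0.1273]
tool_rot: [-0.0, 1.0, 0.024, 0.0]
contact_force: [0.1, 0.4, -0.2]
gripper_width: 0.001
```

>>> step_arm(
  increments=[
    [0.1, -0.2, 0, 0, 0, 0, 1],
    [0.1, -0.2, 0, 0, 0, 0, 1],
    [0.1, -0.2, 0, 0, 0, 0, 1],
    [0.1, -0.2, 0, 0, 0, 0, 1],
    [0, 0, 0, 0, 0, 0, 1],
  ],
)

```text
t: 10.4
eef_pos: [0.4641, 0.1491, 0.1273]
tool_rot: [-0.0, 1.0, 0.024, 0.0]
contact_force: [-0.6, -0.3, 0.3]
gripper_width: 0.001
```

>>> step_arm(
  increments=[
    [0.1, -0.1, 0, 0, 0, 0, 1],
    [0.1, -0.1, 0, 0, 0, 0, 1],
    [0, 0, 0, 0, 0, 0, 1],
  ],
)

```text
t: 10.7
eef_pos: [0.4659, 0.1509, 0.1273]
tool_rot: [-0.0, 1.0, 0.023, 0.0]
contact_force: [0.2, -0.7, -0.1]
gripper_width: 0.002
```

>>> step_arm(
  increments=[
    [0.1, -0.1, 0, 0, 0, 0, 1],
    [0, -0.1, 0, 0, 0, 0, 1],
    [0, 0, 0, 0, 0, 0, 1],
  ],
)

```text
t: 11.0
eef_pos: [0.467, 0.1527, 0.1273]
tool_rot: [0.0, 1.0, 0.023, 0.0]
contact_force: [0.6, -2.1, -0.7]
gripper_width: 0.002
```

>>> step_arm(
  increments=[
    [0, -0.1, 0, 0, 0, 0, 1],
    [0, 0, 0, 0, 0, 0, 1],
  ],
)

```text
t: 11.2
eef_pos: [0.4672, 0.1536, 0.1275]
tool_rot: [0.0, 1.0, 0.023, 0.001]
contact_force: [2.0, -2.7, -0.7]
gripper_width: -0.003
```

>>> step_arm(
  increments=[
    [0, -0.1, 0, 0, 0, 0, 1],
    [0, 0, 0, 0, 0, 0, 1],
  ],
)

```text
t: 11.4
eef_pos: [0.4671, 0.1548, 0.1275]
tool_rot: [-0.0, 1.0, 0.023, 0.001]
contact_force: [2.5, -4.6, 0.2]
gripper_width: -0.002
```

>>> step_arm(
  increments=[
    [0, -0.1, 0, 0, 0, 0, 1],
    [0, 0, 0, 0, 0, 0, 1],
  ],
)

```text
t: 11.6
eef_pos: [0.4667, 0.1559, 0.1275]
tool_rot: [-0.0, 1.0, 0.023, 0.0]
contact_force: [2.9, -1.8, 0.3]
gripper_width: 0.002
```

>>> step_arm(
  increments=[
    [0.05, -0.1, 0, 0, 0, 0, 1],
    [0, 0, 0, 0, 0, 0, 1],
  ],
)

```text
t: 11.8
eef_pos: [0.4668, 0.1562, 0.1274]
tool_rot: [0.0, 1.0, 0.023, -0.0]
contact_force: [1.1, -5.4, 3.3]
gripper_width: 0.002
```

>>> step_arm(
  increments=[
    [0.05, -0.1, 0, 0, 0, 0, 1],
    [0, 0, 0, 0, 0, 0, 1],
  ],
)

```text
t: 12.0
eef_pos: [0.4668, 0.1563, 0.1272]
tool_rot: [0.001, 1.0, 0.023, -0.001]
contact_force: [0.0, -8.1, 3.8]
gripper_width: 0.001
```

>>> step_arm(
  increments=[
    [0.05, -0.1, 0, 0, 0, 0, 1],
    [0, 0, 0, 0, 0, 0, 1],
  ],
)

```text
t: 12.2
eef_pos: [0.4669, 0.1564, 0.1272]
tool_rot: [0.001, 1.0, 0.023, -0.001]
contact_force: [-0.9, -10.3, 6.6]
gripper_width: 0.003
```

It is at the stop: y is stuck at 0.156 and the force is rising. I'll hold briefly, look, then back off.

>>> step_arm(
  increments=[
    [0, 0, 0, 0, 0, 0, 1],
    [0, 0, 0, 0, 0, 0, 1],
    [0, 0, 0, 0, 0, 0, 1],
    [0, 0, 0, 0, 0, 0, 1],
  ],
)

```text
t: 12.6
eef_pos: [0.4669, 0.1564, 0.1272]
tool_rot: [0.001, 1.0, 0.023, -0.001]
contact_force: [-0.2, -10.3, 6.5]
gripper_width: 0.003
```

Run:
```python
from h import *
p=snap('wrist','w3.png')
```

```text
(no output)
```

View pics/w3.png

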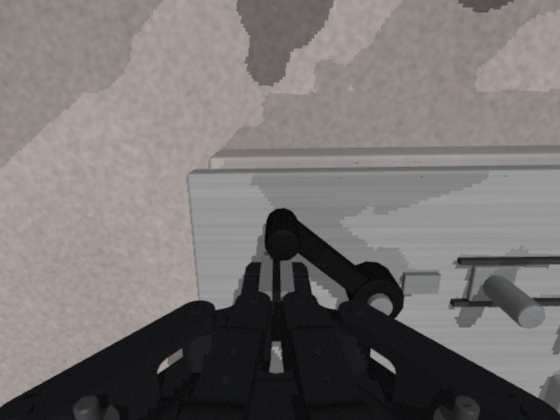

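The post is at (282,236) and the lever is turned about 40°, so it is at the stop. On to the middle lever.

>>> step_arm(
  increments=[
    [0, 1, 0, 0, 0, 0, 1],
    [0, 2, 0, 0, 0, 0, 1],
    [0, 0, -2, 0, 0, 0, 1],
    [0, 0, -2, 0, 0, 0, 1],
    [-0.3, 2.7, 0, 0, 0, 0, 1],
    [-0.3, 2.7, 0, 0, 0, 0, 1],
    [-0.3, 2.7, 0, 0, 0, 0, 1],
    [-0.3, 2.7, 0, 0, 0, 0, 1],
    [-0.2, 2.7, 0, 0, 0, 0, 1],
    [0, 0, 0, 0, 0, 0, 1],
    [0, 0, 0, 0, 0, 0, 1],
  ],
)

```text
t: 13.75
eef_pos: [0.4612, -0.0062, 0.1672]
tool_rot: [-0.001, 1.0, 0.023, -0.0]
contact_force: [-0.1, 1.0, -0.5]
gripper_width: -0.003
```

Run:
```python
from h import *
p=snap('wrist','w4.png')
for k,z in [('post_mid',.142),('pivot_mid',.1)]:
    for a in bot.pinpoint(p,k)[:2]: print(k,a['score'],a['point'],atz(p,a['point'],z))
```

```text
post_mid 0.6 [278.9, 193.9] [0.46103413 0.02444152 0.142     ]
pivot_mid 0.8 [380.1, 174.2] [0.52687201 0.02933748 0.1       ]
```

View pics/w4.png

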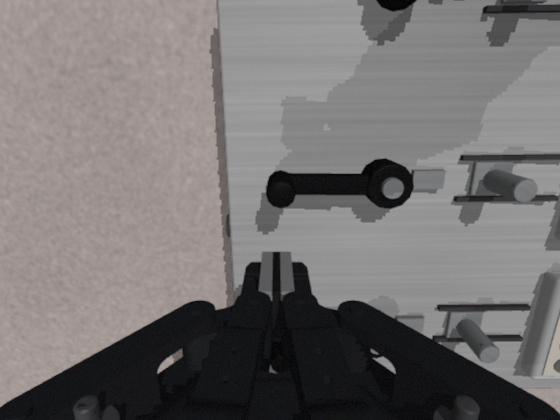

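Middle post at (281,190), straight ahead of the fingertips and about 30 mm to the left. I'll descend and approach.

>>> step_arm(
  increments=[
    [0, 0, 2, 0, 0, 0, 1],
    [0, 0, 2, 0, 0, 0, 1],
    [0, -0.4, 0, 0, 0, 0, 1],
    [0, -0.4, 0, 0, 0, 0, 1],
    [0, 0, 0, 0, 0, 0, 1],
    [0, 0, 0, 0, 0, 0, 1],
  ],
)

```text
t: 14.5
eef_pos: [0.4618, 0.0019, 0.1281]
tool_rot: [-0.0, 1.0, 0.024, 0.001]
contact_force: [0.8, 0.4, 0.3]
gripper_width: 0.001
```

>>> step_arm(
  increments=[
    [0, -0.15, 0, 0, 0, 0, 1],
    [0, -0.15, 0, 0, 0, 0, 1],
    [0, 0, 0, 0, 0, 0, 1],
  ],
)

```text
t: 14.8
eef_pos: [0.4612, 0.0046, 0.1275]
tool_rot: [-0.0, 1.0, 0.023, 0.0]
contact_force: [0.7, 0.2, 0.4]
gripper_width: -0.001
```

>>> step_arm(
  increments=[
    [0, -0.1, 0, 0, 0, 0, 1],
    [0, 0, 0, 0, 0, 0, 1],
  ],
)

```text
t: 15.0
eef_pos: [0.461, 0.0052, 0.1274]
tool_rot: [0.0, 1.0, 0.023, 0.0]
contact_force: [0.3, -1.2, 1.6]
gripper_width: -0.0
```

>>> step_arm(
  increments=[
    [0, -0.1, 0, 0, 0, 0, 1],
    [0, 0, 0, 0, 0, 0, 1],
  ],
)

```text
t: 15.2
eef_pos: [0.4609, 0.0062, 0.1273]
tool_rot: [0.0, 1.0, 0.023, -0.0]
contact_force: [-0.0, -1.9, 0.1]
gripper_width: 0.001
```

>>> step_arm(
  increments=[
    [0, -0.1, 0, 0, 0, 0, 1],
    [0, 0, 0, 0, 0, 0, 1],
  ],
)

```text
t: 15.4
eef_pos: [0.4608, 0.0074, 0.1272]
tool_rot: [0.0, 1.0, 0.023, -0.0]
contact_force: [-0.2, -1.6, 0.7]
gripper_width: 0.001
```

>>> step_arm(
  increments=[
    [0, -0.1, 0, 0, 0, 0, 1],
    [0, 0, 0, 0, 0, 0, 1],
  ],
)

```text
t: 15.6
eef_pos: [0.4607, 0.0083, 0.1273]
tool_rot: [0.0, 1.0, 0.023, -0.0]
contact_force: [-0.1, -0.7, 2.3]
gripper_width: -0.006
```

>>> step_arm(
  increments=[
    [0, -0.1, 0, 0, 0, 0, 1],
    [0, 0, 0, 0, 0, 0, 1],
  ],
)

```text
t: 15.8
eef_pos: [0.4607, 0.009, 0.1273]
tool_rot: [0.0, 1.0, 0.023, -0.0]
contact_force: [-0.3, -3.1, 1.5]
gripper_width: -0.003
```

>>> step_arm(
  increments=[
    [0, -0.1, 0, 0, 0, 0, 1],
    [0, 0, 0, 0, 0, 0, 1],
  ],
)

```text
t: 16.0
eef_pos: [0.4606, 0.0097, 0.1272]
tool_rot: [0.0, 1.0, 0.023, -0.0]
contact_force: [-1.1, -5.2, 1.7]
gripper_width: 0.001
```

>>> step_arm(
  increments=[
    [0, -0.1, 0, 0, 0, 0, 1],
    [0, 0, 0, 0, 0, 0, 1],
  ],
)

```text
t: 16.2
eef_pos: [0.4605, 0.0102, 0.1272]
tool_rot: [0.001, 1.0, 0.023, -0.0]
contact_force: [-1.2, -6.9, 1.4]
gripper_width: -0.001
```

>>> step_arm(
  increments=[
    [0, -0.1, 0, 0, 0, 0, 1],
    [0, 0, 0, 0, 0, 0, 1],
  ],
)

```text
t: 16.4
eef_pos: [0.4605, 0.0108, 0.1273]
tool_rot: [0.001, 1.0, 0.023, -0.0]
contact_force: [-0.9, -8.5, 2.3]
gripper_width: 0.001
```

The force climbs with displacement at about 3 N/mm, which is tight. Holding at about 8.5 N.

>>> step_arm(
  increments=[
    [0, 0, 0, 0, 0, 0, 1],
    [0, 0, 0, 0, 0, 0, 1],
    [0, 0, 0, 0, 0, 0, 1],
    [0, 0, 0, 0, 0, 0, 1],
    [0, 0, 0, 0, 0, 0, 1],
    [0, 0, 0, 0, 0, 0, 1],
  ],
)

```text
t: 17.0
eef_pos: [0.4605, 0.0108, 0.1273]
tool_rot: [0.001, 1.0, 0.023, -0.0]
contact_force: [-0.3, -8.1, 1.3]
gripper_width: 0.003
```

>>> step_arm(
  increments=[
    [0, 0.5, 0, 0, 0, 0, 1],
    [0, 0.5, 0, 0, 0, 0, 1],
    [0, 0.8, 0, 0, 0, 0, 1],
    [0, 0, -2, 0, 0, 0, 1],
    [0, 0, -2, 0, 0, 0, 1],
    [-0.1, 2.4, 0, 0, 0, 0, 1],
    [0, 2.4, 0, 0, 0, 0, 1],
    [0, 2.4, 0, 0, 0, 0, 1],
    [0, 2.4, 0, 0, 0, 0, 1],
    [0, 0, 0, 0, 0, 0, 1],
    [0, 0, 0, 0, 0, 0, 1],
  ],
)

```text
t: 18.1
eef_pos: [0.4649, -0.1018, 0.1672]
tool_rot: [-0.0, 1.0, 0.023, -0.0]
contact_force: [-0.4, 0.9, 0.1]
gripper_width: 0.007
```

Run:
```python
from h import *
p=snap('wrist','w5.png')
for k,z in [('post_right',.142),('pivot_right',.1)]:
    for a in bot.pinpoint(p,k)[:2]: print(k,a['score'],a['point'],atz(p,a['point'],z))
```

```text
post_right 0.66 [286.1, 217.8] [ 0.46932198 -0.0843691   0.142     ]
pivot_right 0.89 [379.9, 197.7] [ 0.53275387 -0.08212269  0.1       ]
```

View pics/w5.png

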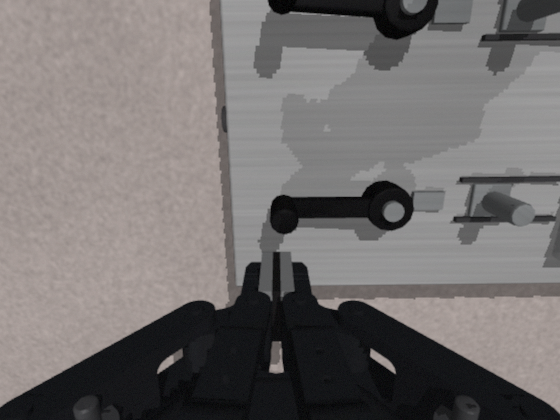

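The right post is at (285,215), only about 18 mm away, so I'll move right first and then descend.

>>> step_arm(
  increments=[
    [0.2, 1.3, 0, 0, 0, 0, 1],
    [0, 0, 0, 0, 0, 0, 1],
    [0, 0, 2, 0, 0, 0, 1],
    [0, 0, 2, 0, 0, 0, 1],
    [0, 0, 0, 0, 0, 0, 1],
    [0, -0.3, 0, 0, 0, 0, 1],
    [0, -0.2, 0, 0, 0, 0, 1],
    [0, 0, 0, 0, 0, 0, 1],
    [0, 0, 0, 0, 0, 0, 1],
  ],
)

```text
t: 19.15
eef_pos: [0.4678, -0.1093, 0.1279]
tool_rot: [-0.0, 1.0, 0.024, 0.001]
contact_force: [-0.5, -0.4, -0.2]
gripper_width: -0.003
```

>>> step_arm(
  increments=[
    [0, -0.15, 0, 0, 0, 0, 1],
    [0, -0.15, 0, 0, 0, 0, 1],
    [0, 0, 0, 0, 0, 0, 1],
  ],
)

```text
t: 19.45
eef_pos: [0.4672, -0.1063, 0.1273]
tool_rot: [-0.0, 1.0, 0.023, 0.0]
contact_force: [-0.5, 0.2, -0.1]
gripper_width: 0.002
```

>>> step_arm(
  increments=[
    [0, -0.15, 0, 0, 0, 0, 1],
    [0, -0.15, 0, 0, 0, 0, 1],
    [0, 0, 0, 0, 0, 0, 1],
  ],
)

```text
t: 19.75
eef_pos: [0.4669, -0.1036, 0.1273]
tool_rot: [0.0, 1.0, 0.023, -0.0]
contact_force: [-1.5, -0.8, 0.5]
gripper_width: -0.003
```

>>> step_arm(
  increments=[
    [0, -0.1, 0, 0, 0, 0, 1],
    [0, 0, 0, 0, 0, 0, 1],
  ],
)

```text
t: 19.95
eef_pos: [0.4669, -0.1025, 0.1272]
tool_rot: [0.0, 1.0, 0.023, -0.0]
contact_force: [-0.5, -1.3, 1.4]
gripper_width: -0.003
```

>>> step_arm(
  increments=[
    [0, -0.1, 0, 0, 0, 0, 1],
    [0, 0, 0, 0, 0, 0, 1],
  ],
)

```text
t: 20.15
eef_pos: [0.4668, -0.1015, 0.1272]
tool_rot: [0.0, 1.0, 0.023, -0.0]
contact_force: [-0.5, -2.1, 0.4]
gripper_width: -0.002
```

>>> step_arm(
  increments=[
    [0, -0.1, 0, 0, 0, 0, 1],
    [0, 0, 0, 0, 0, 0, 1],
  ],
)

```text
t: 20.35
eef_pos: [0.4667, -0.1007, 0.1272]
tool_rot: [0.0, 1.0, 0.023, -0.0]
contact_force: [-2.2, -2.3, 0.3]
gripper_width: -0.001
```

>>> step_arm(
  increments=[
    [0, -0.1, 0, 0, 0, 0, 1],
    [0, 0, 0, 0, 0, 0, 1],
  ],
)

```text
t: 20.55
eef_pos: [0.4667, -0.0999, 0.1272]
tool_rot: [0.0, 1.0, 0.023, -0.0]
contact_force: [-1.1, -4.1, -0.5]
gripper_width: -0.001
```

>>> step_arm(
  increments=[
    [0, -0.1, 0, 0, 0, 0, 1],
    [0, 0, 0, 0, 0, 0, 1],
  ],
)

```text
t: 20.75
eef_pos: [0.4666, -0.0993, 0.1272]
tool_rot: [0.0, 1.0, 0.023, -0.0]
contact_force: [-1.1, -5.5, -0.1]
gripper_width: 0.001
```

>>> step_arm(
  increments=[
    [0, -0.1, 0, 0, 0, 0, 1],
    [0, 0, 0, 0, 0, 0, 1],
  ],
)

```text
t: 20.95
eef_pos: [0.4666, -0.0987, 0.1273]
tool_rot: [0.001, 1.0, 0.023, 0.0]
contact_force: [-0.9, -7.0, -0.9]
gripper_width: -0.002
```

>>> step_arm(
  increments=[
    [0, -0.1, 0, 0, 0, 0, 1],
    [0, 0, 0, 0, 0, 0, 1],
  ],
)

```text
t: 21.15
eef_pos: [0.4665, -0.098, 0.1273]
tool_rot: [0.001, 1.0, 0.023, 0.0]
contact_force: [-1.3, -7.9, -0.8]
gripper_width: 0.002
```

The right lever is tight too. I'll hold, release, and go above the left tab.

>>> step_arm(
  increments=[
    [0, -0.02, 0, 0, 0, 0, 1],
    [0, 0, 0, 0, 0, 0, 1],
    [0, 0, 0, 0, 0, 0, 1],
    [0, 0, 0, 0, 0, 0, 1],
    [0, 0, 0, 0, 0, 0, 1],
    [0, 0, 0, 0, 0, 0, 1],
  ],
)

```text
t: 21.75
eef_pos: [0.4665, -0.0981, 0.1273]
tool_rot: [0.001, 1.0, 0.023, 0.0]
contact_force: [-1.7, -8.8, -0.5]
gripper_width: 0.0
```

>>> step_arm(
  increments=[
    [0, 0.5, 0, 0, 0, 0, 1],
    [0, 0.5, 0, 0, 0, 0, 1],
    [0, 1.1, 0, 0, 0, 0, 1],
    [0, 0, -2.5, 0, 0, 0, 1],
    [0, 0, -2.5, 0, 0, 0, 1],
    [1.3, -3.1, 0, 0, 0, 0, 1],
    [1.4, -3.1, 0, 0, 0, 0, 1],
    [1.3, -3.1, 0, 0, 0, 0, 1],
    [1.4, -3.1, 0, 0, 0, 0, 1],
    [1.3, -3.1, 0, 0, 0, 0, 1],
    [1.4, -3.1, 0, 0, 0, 0, 1],
    [1.3, -3.1, 0, 0, 0, 0, 1],
    [1.4, -3.1, 0, 0, 0, 0, 1],
    [0, 0, 0, 0, 0, 0, 1],
    [0, 0, 0, 0, 0, 0, 1],
  ],
)

```text
t: 23.25
eef_pos: [0.5642, 0.136, 0.177]
tool_rot: [0.0, 1.0, 0.024, -0.0]
contact_force: [-1.2, -0.4, -0.2]
gripper_width: 0.002
```

Run:
```python
from h import *
p=snap('wrist','w6.png')
for k,z in [('peg_left',.135),('pivot_left',.1)]:
    for a in bot.pinpoint(p,k)[:2]: print(k,a['score'],a['point'],atz(p,a['point'],z))
t=snap('top','t6.png')
for k,z in [('peg_left',.135),('post_left',.142),('post_mid',.142),('post_right',.142)]:
    for a in bot.pinpoint(t,k)[:1]: print(k,a['score'],a['point'],atz(t,a['point'],z))
im=cv2.imread('pics/t6.png')[130:300,90:470]; cv2.imwrite('pics/t6c.png',cv2.resize(im,None,fx=2.1,fy=2.1,interpolation=3))
```

```text
peg_left 0.66 [318.9, 234.7] [0.58978722 0.13775703 0.135     ]
pivot_left 0.59 [212.9, 213.2] [0.51932024 0.13628656 0.1       ]
post_mid 0.68 [256.9, 240.1] [0.45996869 0.03471578 0.142     ]
post_right 0.59 [303.1, 238.9] [ 0.46456523 -0.08278939  0.142     ]
```

View pics/w6.png

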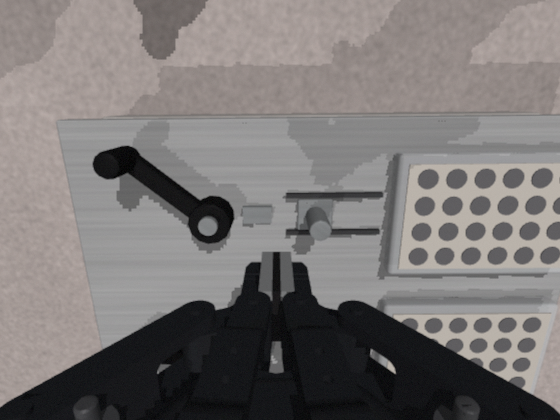

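View pics/t6c.png

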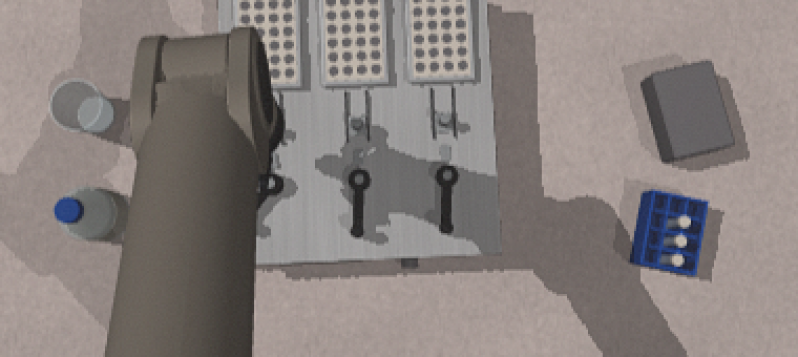

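Wrist view: the peg top is at (319,234) and the lever at about 0.7, with the post at (108,163). The other two levers are straight. I'll shift back 4 mm and descend behind the peg.

>>> step_arm(
  increments=[
    [-0.4, -0.2, 0, 0, 0, 0, 1],
    [0, 0, 0, 0, 0, 0, 1],
    [0, 0, 1.9, 0, 0, 0, 1],
    [0, 0, 1.9, 0, 0, 0, 1],
    [0, 0, 1.0, 0, 0, 0, 1],
    [0, 0, 0.9, 0, 0, 0, 1],
    [0, 0, 0, 0, 0, 0, 1],
    [0, 0, 0, 0, 0, 0, 1],
  ],
)

```text
t: 24.45
eef_pos: [0.5602, 0.1373, 0.1207]
tool_rot: [-0.0, 1.0, 0.023, 0.0]
contact_force: [0.4, 0.9, 0.3]
gripper_width: 0.003
```

>>> step_arm(
  increments=[
    [0.2, 0, 0, 0, 0, 0, 1],
    [0.2, 0, 0, 0, 0, 0, 1],
    [0.2, 0, 0, 0, 0, 0, 1],
    [0, 0, 0, 0, 0, 0, 1],
  ],
)

```text
t: 24.85
eef_pos: [0.5665, 0.1377, 0.1206]
tool_rot: [-0.0, 1.0, 0.023, 0.0]
contact_force: [-0.2, -0.3, 0.0]
gripper_width: -0.001
```

>>> step_arm(
  increments=[
    [0.2, 0, 0, 0, 0, 0, 1],
    [0.2, 0, 0, 0, 0, 0, 1],
    [0.2, 0, 0, 0, 0, 0, 1],
    [0, 0, 0, 0, 0, 0, 1],
  ],
)

```text
t: 25.25
eef_pos: [0.5718, 0.1379, 0.1202]
tool_rot: [0.0, 1.0, 0.023, -0.0]
contact_force: [-1.1, -0.0, 0.5]
gripper_width: 0.001
```

>>> step_arm(
  increments=[
    [0.2, 0, 0, 0, 0, 0, 1],
    [0.2, 0, 0, 0, 0, 0, 1],
    [0.2, 0, 0, 0, 0, 0, 1],
    [0, 0, 0, 0, 0, 0, 1],
  ],
)

```text
t: 25.65
eef_pos: [0.5782, 0.1382, 0.1202]
tool_rot: [-0.0, 1.0, 0.023, 0.0]
contact_force: [-1.1, 0.8, 1.1]
gripper_width: -0.0
```

>>> step_arm(
  increments=[
    [0.2, 0, 0, 0, 0, 0, 1],
    [0.2, 0, 0, 0, 0, 0, 1],
    [0.2, 0, 0, 0, 0, 0, 1],
    [0, 0, 0, 0, 0, 0, 1],
  ],
)

```text
t: 26.05
eef_pos: [0.5842, 0.1385, 0.1203]
tool_rot: [-0.0, 1.0, 0.023, 0.0]
contact_force: [-1.4, 0.2, -0.0]
gripper_width: -0.005
```

>>> step_arm(
  increments=[
    [0.2, 0, 0, 0, 0, 0, 1],
    [0.2, 0, 0, 0, 0, 0, 1],
    [0.2, 0, 0, 0, 0, 0, 1],
    [0, 0, 0, 0, 0, 0, 1],
  ],
)

```text
t: 26.45
eef_pos: [0.5903, 0.1388, 0.1203]
tool_rot: [-0.0, 1.0, 0.023, 0.0]
contact_force: [-0.6, 0.0, 0.2]
gripper_width: 0.001
```

>>> step_arm(
  increments=[
    [0.2, 0, 0, 0, 0, 0, 1],
    [0.2, 0, 0, 0, 0, 0, 1],
    [0, 0, 0, 0, 0, 0, 1],
  ],
)

```text
t: 26.75
eef_pos: [0.5943, 0.1389, 0.1203]
tool_rot: [-0.0, 1.0, 0.023, 0.0]
contact_force: [-0.7, 0.7, 0.5]
gripper_width: 0.001
```

>>> step_arm(
  increments=[
    [0.2, 0, 0, 0, 0, 0, 1],
    [0, 0, 0, 0, 0, 0, 1],
  ],
)

```text
t: 26.95
eef_pos: [0.5961, 0.1391, 0.1203]
tool_rot: [-0.0, 1.0, 0.023, 0.0]
contact_force: [-1.4, 1.0, -0.1]
gripper_width: -0.003
```

>>> step_arm(
  increments=[
    [0.2, 0, 0, 0, 0, 0, 1],
    [0, 0, 0, 0, 0, 0, 1],
  ],
)

```text
t: 27.15
eef_pos: [0.5981, 0.1391, 0.1203]
tool_rot: [-0.0, 1.0, 0.023, 0.0]
contact_force: [-1.9, 0.9, -0.3]
gripper_width: 0.002
```

Run:
```python
from h import *
p=snap('wrist','w7.png')
for k,z in [('peg_left',.135)]:
    for a in bot.pinpoint(p,k)[:2]: print(k,a['score'],a['point'],atz(p,a['point'],z))
```

```text
peg_left 0.93 [321.9, 283.8] [0.61802174 0.14048612 0.135     ]
```

View pics/w7.png

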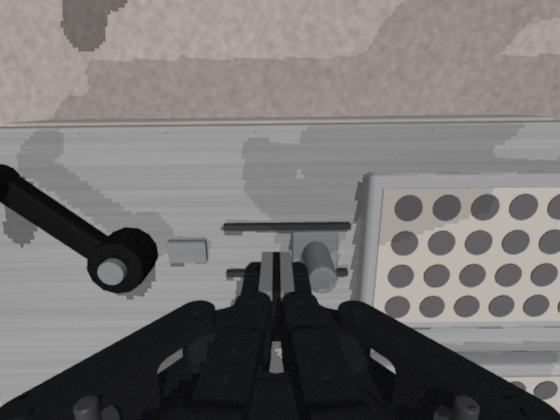

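The peg has moved about 27 mm and sits at (320,283), so I'll keep pushing to its stop.

>>> step_arm(
  increments=[
    [0.2, 0, 0, 0, 0, 0, 1],
    [0, 0, 0, 0, 0, 0, 1],
  ],
)

```text
t: 27.45
eef_pos: [0.6001, 0.1391, 0.1203]
tool_rot: [0.0, 1.0, 0.023, 0.0]
contact_force: [-2.1, 0.8, -0.7]
gripper_width: -0.0
```

>>> step_arm(
  increments=[
    [0.2, 0, 0, 0, 0, 0, 1],
    [0, 0, 0, 0, 0, 0, 1],
  ],
)

```text
t: 27.65
eef_pos: [0.6008, 0.1392, 0.1201]
tool_rot: [0.0, 1.0, 0.023, -0.001]
contact_force: [-6.0, 1.0, 3.0]
gripper_width: -0.001
```

>>> step_arm(
  increments=[
    [0.1, 0, 0, 0, 0, 0, 1],
    [0, 0, 0, 0, 0, 0, 1],
  ],
)

```text
t: 27.85
eef_pos: [0.6009, 0.1392, 0.12]
tool_rot: [0.0, 1.0, 0.023, -0.002]
contact_force: [-8.0, 1.2, 5.5]
gripper_width: -0.003
```

>>> step_arm(
  increments=[
    [0.1, 0, 0, 0, 0, 0, 1],
    [0, 0, 0, 0, 0, 0, 1],
  ],
)

```text
t: 28.05
eef_pos: [0.6011, 0.1392, 0.12]
tool_rot: [-0.0, 1.0, 0.023, -0.003]
contact_force: [-11.4, 0.8, 7.1]
gripper_width: 0.002
```

The tab is at its stop. I'll retreat, lift, and check.

>>> step_arm(
  increments=[
    [-0.6, 0, 0, 0, 0, 0, 1],
    [-0.6, 0, 0, 0, 0, 0, 1],
    [0, 0, -2, 0, 0, 0, 1],
    [0, 0, -3, 0, 0, 0, 1],
    [0, 0, -4, 0, 0, 0, 1],
    [-2, 0, -4, 0, 0, 0, 1],
    [-3, 0, -2, 0, 0, 0, 1],
    [-3, 0, 0, 0, 0, 0, 1],
    [0, 2, 0, 0, 0, 0, 1],
    [0, 0, 0, 0, 0, 0, 1],
    [0, 0, 0, 0, 0, 0, 1],
  ],
)

```text
t: 29.15
eef_pos: [0.5135, 0.1151, 0.2706]
tool_rot: [-0.0, 1.0, 0.023, 0.001]
contact_force: [0.3, -0.2, -0.7]
gripper_width: 0.003
```

Run:
```python
from h import *
p=snap('wrist','w8.png'); s=snap('scene','s8.png')
v=(.527,.0282,.0478)
for n,q in (('w',p),('s',s)):
  for k,z in [(a+'_'+b,zz) for a,zz in (('post',.142),('peg',.135)) for b in ('left','mid','right')]:
    for a in bot.pinpoint(q,k)[:1]:
        X=atz(q,a['point'],z)-np.array([v[0],v[1],0]); c,t=np.cos(v[2]),np.sin(v[2])
        print(n,k,round(a['score'],2),np.round(a['point']),'shaker mm',(1000*np.array([c*X[0]+t*X[1],-t*X[0]+c*X[1]])).round())
for k in ['bottle','tube_rack','tip_box','beaker']:
    for a in bot.pinpoint(s,k)[:1]: print(k,a['point'],atz(s,a['point'],0))
```

```text
w post_left 0.72 [223. 119.] shaker mm [-52. 152.]
w post_mid 0.6 [215. 285.] shaker mm [-66.   2.]
w peg_left 0.61 [403. 174.] shaker mm [100. 106.]
w peg_mid 0.8 [358. 288.] shaker mm [69. -6.]
s post_left 0.5 [348. 176.] shaker mm [-55. 160.]
s post_mid 0.67 [282. 178.] shaker mm [-65.  -2.]
s post_right 0.82 [238. 184.] shaker mm [ -56. -111.]
s peg_left 0.56 [341. 228.] shaker mm [ 97. 114.]
s peg_mid 0.69 [239. 226.] shaker mm [  68. -116.]
s peg_right 0.64 [241. 228.] shaker mm [  73. -110.]
bottle [413.4, 213.3] [0.48221868 0.3790784  0.        ]
tube_rack [128.4, 222.2] [ 0.4637686  -0.38667433  0.        ]
tip_box [105.9, 276.7] [ 0.63042251 -0.41798412  0.        ]
beaker [435.7, 255.9] [0.62074338 0.39958708 0.        ]
```

View pics/w8.png

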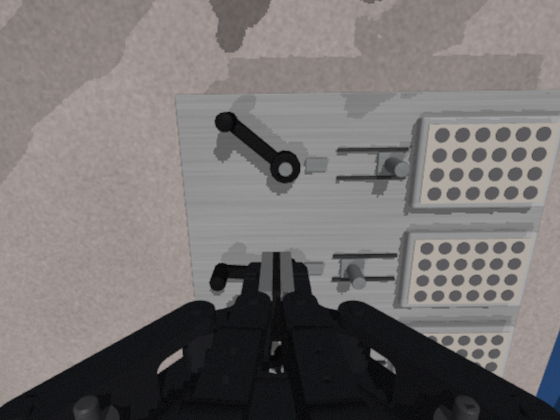

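View pics/s8.png

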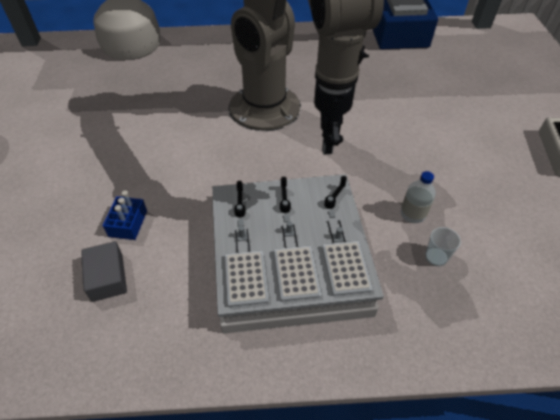

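The wrist view shows the left lever at its stop and its peg at the far end of the slide at (398,168). The middle peg is still in. The scene view shows the mid and right levers straight and the surrounding things unmoved.

```bash
python3 -c "
from station import bot
bot.hand_in(); print(bot.get_obs()['t'])"
```

```text
the job is handed in; nothing more can be done
the job is handed in; nothing more can be done
```

I tried all three levers from left to right. Only the left one was loose, so I turned it to its stop and slid its tab fully out; the job is handed in, with the last clock reading about 30 s.

| Lever | Result | Push | Tab |
|---|---|---|---|
| Left | Loose; swung on against about 1.5 N | About 10 N at the stop, held 0.5 s | Out, pushed to its stop (about 11 N) |
| Middle | Tight; about 3 N/mm, sprang back | 8.1–8.5 N held 0.6 s | Left in |
| Right | Tight; about 2.5 N/mm, sprang back | 7.9–8.8 N held 0.6 s | Left in |

The highest push reading was about 10 N on a lever. Forces were only read at the end of each step, so a brief peak in between would not show.

- **Left lever and tab:** the last pictures put the left post at about (-52, +152) mm in the shaker frame, roughly 0.68 rad. Its peg was at x ≈ +97 to +100 mm, which is out.
- **Middle and right levers:** both looked straight in the scene picture, with their pegs in at about +70 mm.
- **Bystanders:** the bottle, rack, tip box and beaker matched their starting positions within detector error of about 10 mm, and the arm never went near them.
- **Disagreements:** the detector sometimes mixed up middle and right. The last scene picture reported the middle peg at the right peg's place, but the wrist picture showed the middle peg correctly, still in.

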